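# Set the coffee grinder to grind size five

## Robot

A 6-joint arm with a two-finger parallel gripper is mounted at the origin on the work surface. World frame = base frame: x ahead of the robot, y to its left, z up, the work surface at z = 0. Lengths are in m, angles in degrees, forces in N, time in s.
With the tool pointing down it reaches from about 0.3 to 0.75 m from the base axis. Payload 8.5 kg.
Tool frame: the origin (TCP) lies at the very end of the fingers, on their centre line; the grasp point (between the pads) lies 19 mm behind it; z points along the fingers, y is the line along which they close (so a half turn about z gives the same grasp; the last joint's range is limited). The gripper opens to 85 mm and grips with 20 to 120 N. Pads are 22 mm wide; open, the fingers measure 114 mm over their backs; the gripper's body (76 mm by 85 mm) begins 54 mm behind the grasp point. The pads swing forward as they close: fully open they stand 13 mm farther back than shut.
Start: joints at [62.722, 21.807, 74.336, -0, 83.858, -12.336], TCP at [0.142, 0.531, 0.231] pointing down, gripper open.
Joint ranges: [-178.18, 178.18], [-50.72, 133.34], [12.68, 142.11], [-81.47, 261.47], [9.98, 163.14], [-165.26, 165.26]. Speed limits (degrees/s): [136.94, 136.94, 180, 180, 180, 180].

## Interface

Orientations are given as a 3x3 rotation matrix whose columns are the frame's x, y, z axes.
In Python, from rig import env gives the robot as it stands.
- The arm moves only by the tool move_arm, never from a script. Its argument "plan" is a list of rows, each a list of 7 numbers: the turn, a rotation vector about the tool's x, y, z in degrees, then the shift along the tool's x, y, z in cm, then the gripper command: -1 is shut, 1 is fully open, values between are in proportion. In form: [[ax, ay, az, tx, ty, tz, jaw], ...]. A call has 1 to 5 rows; each row is the pose to reach, as a shift and turn from the pose commanded when the call began, along the tool's axes at that moment; what a row does not reach only later rows make up. A row lasts 1/10 s, in which the tool goes at most 50 mm and 8.59 degrees, less where a joint would pass 70% of its speed; a pose out of reach is approached as far as the arm can. A call with a gripper value outside its range is refused whole. The fingers move at their own pace and stop on an object; "squeeze" is the grip in N (left out, the last holds). Time passes only in rows, so rows that repeat a pose let the fingers close. It gives the time, the measured TCP pose, the force, the opening and the grip force at its end, in the units of the state.
- env.observe(): the state, without advancing time (a new reading comes with each control period).
- env.get_image(name): name is "side" or "top"; returns a dict with "color" (384x512x3 uint8, red, green, blue), "fov_y" (degrees; the focal length in pixels is half the picture's height over the tangent of half this angle, whatever the lens; pixels are square), "cx", "cy" (the principal point, pixels), "R" (3x3) and "t" (3): a world point X has camera coordinates R X + t. Camera axes: x right, y down, z forward; pixel columns grow to the right and rows downward; lengths in m; the calibration is good to about 2 mm. A picture is of the moment at which its call begins. There is no depth.
- env.close_job(): hands the job in; it is judged then, once.
Trained networks look in a picture, given as the dict that the camera call returned (one of the last four; its "shot" number tells which), for a name from the list of things; names that differ only in an ending like _2 or _b are one class to them, and where a whole thing is asked for, a point or a joint stands for the part that bears it (a point fixed in the world has none). Each returns a list of dicts, best first, with "conf" (0 to 1); they miss things now and then, are a little off and sometimes report something else, mostly with a low value. They report only what shows in the picture. A call takes as long as a camera call.
- env.outline_of(target, picture): "mask" (384x512 bool, what is visible of it) and "bbox" ([centre column, centre row, width, height] in pixels, round what is visible of it).
- env.tip_of(target, picture): "pixel" ([column, row] in pixels: a listed point, or the origin of a listed thing).
The state is a dict: "time_s": time; "q": joint angles; "qvel": joint speeds; "joint_efforts": joint torques, N m; "position": TCP position; "tool_rot": TCP orientation; "ft_force": force on the tool from outside, world axes, zero at the start; "wrist_torque": the same for the moment, N m; "grip_width": finger opening in m; "gripper_force": force on a finger pad.
Only numpy, scipy, OpenCV 4.12 (cv2) and the standard library are available. Lean on these libraries where they do the work, as an engineer would, in place of code of your own. Each camera call takes 0.05 s, during which the arm holds its last target. There are 200 camera calls.

## Task

Get the coffee grinder ready on its motor base: lift the square steel grinding head out of the drying caddy, stand it fully down and upright in the square nest of the motor base and let go of it. Then take it by its ribbed collar and click the collar round from its present setting to mark 5 (the long mark), and leave the head standing in the nest, without knocking over anything else.

Things in the scene. Friction and masses are not known exactly. Their poses are not given: they have to be found in the camera images.
- head: Loose grinding head, 0.5 kg, upright; origin under its centre, z up. From below: square steel body 60 x 60 mm (sides along x, y), 62 mm high; neck 44 mm in diameter to 73 mm; dark ribbed turning collar, 58 mm (61 over ribs), 73 to 95 mm; black round skirt 34 mm to 99 mm; square black crown 26 x 26 mm (sides along x, y) to 137 mm. Skirt and crown are one with the body. Starts in one caddy well.
- crown (a point): Centre of the top face of the head's crown, 137 mm above the head's underside.
- index (a point): Outer end of the white index line, on the skirt 17 mm from the head's axis along its +x, 95.5 mm above its underside. The line runs over the crown's top, down its +x face and out on the skirt, and does not turn with the collar.
- collar_mid (a point): On the collar's axis at its mid height, 84 mm above the head's underside; its axes turn with the collar: x points at mark 1. Seven white marks lie on the collar's flat top rim, 1 to 7 clockwise seen from above, 0.45 rad apart; mark 5 is twice as long (10 mm) as the others (5 mm).
- collar (a joint): Collar angle in rad: 0 with mark 1 at the index line, growing anticlockwise seen from above. Mark n is at the index at 0.45*(n-1): mark 5 at 1.80, mark 7 at 2.70; stops at -0.15 and 2.85. It clicks: once moved, a spring pulls it into the nearest mark; about 0.07 N m turns it over a click (grip its rubber ribs firmly, 40 N or more). Starts anywhere between marks 1 and 3.
- base: Fixed black motor base, 112 x 112 mm, 40 mm high, with a square steel fence on top; origin at the centre of its underside; the fence's sides lie along its x and y axes.
- nest (a point): Centre of the nest floor on the motor base, 40 mm above the counter; axes as the base. The fence around it is 14 mm high, 7 mm thick, and leaves 67 x 67 mm (3.5 mm to spare on each side of the head); the head fits in any of four quarter turns. The fence stops the head from turning with its collar.
- caddy: Fixed open steel caddy 80 x 156 mm, rim 105 mm above the counter, walls and floor 4 mm; a wall across its middle makes two 72 x 72 mm wells, centred 38 mm either side of the origin along its y. Origin under its centre. In a well only the head's crown stands clear of the rim (by 36 mm); fingers do not fit in beside the collar. The pepper mill stands in the other well.
- pepper: Loose round dark wooden pepper mill in the other caddy well, 56 mm in diameter, 127 mm high, no collar; origin under its centre. Must not fall over.
- mug: Loose white mug, 80 mm in diameter, 85 mm high, beyond the work area; origin under its centre. Must not fall over.
- jar: Loose glass jar with lid, 72 mm in diameter, 100 mm high; origin under its centre. Must not fall over.
- tin: Loose steel tin, 76 mm in diameter, 95 mm high; origin under its centre. Must not fall over.

How it is judged (in metres and radians):
On the way, in this order (a step that is already met when the one before it is completed fails the run):
1. the head stands fully down and upright in the nest, let go, its collar not yet past mark 4 (horizontal distance between head and nest below 0.01 m and z of head in the frame of nest below 0.005 m and angle between head's own z axis and vertical below 0.06 rad and contact force between the fingers and head below 0.2 N and value of joint collar below 1.45 rad), for 0.2 s.
2. the collar is turned to mark 5 with the head still in the nest (horizontal distance between head and nest below 0.01 m and z of head in the frame of nest below 0.006 m and value of joint collar between 1.68 and 1.92 rad), for 0.2 s.
At the end, for the whole second after the job is handed in: The head stands in the nest (within 10 mm of its centre, underside within 5 mm of its floor, tilted under 0.06 rad), at rest and released, with the collar at mark 5: 1.80 rad +- 0.12 (horizontal distance between head and nest below 0.01 m and z of head in the frame of nest below 0.005 m and angle between head's own z axis and vertical below 0.06 rad and linear speed of head below 0.02 m/s and value of joint collar between 1.68 and 1.92 rad and contact force between the fingers and head below 0.2 N); the robot touches nothing.
It fails at once if the pepper mill, mug, jar or tin is knocked over (angle between any of pepper, mug, jar, tin's own z axis and vertical above 0.6 rad).
It also fails if it takes over 67 s, if anything falls off the work surface, if the arm or the gripper's body presses on something with over 40 N, if the wrist force passes 120 N, or if a joint passes its speed limit or range.

## Working session

There is one attempt and no reset: what is moved stays moved. The work goes in short steps, Python scripts to look and compute and a tool call to move; the robot and the scene stay as the last step left them, time stands still between calls to the robot, and variables do not carry over. Pictures are saved under pics/ and viewed, at most 10 in all, crops included, and the job is handed in when it is done.

Besides the shell and the picture viewer there is one more tool, called as name(argument=value, ...), one argument or row to a line, values as JSON. move_arm: Moves the arm, as the interface text tells. Its arguments: {"type":"object","properties":{"plan":{"type":"array"},"squeeze":{"type":"number"}},"required":["plan"]}

```bash
mkdir -p pics
cat > h.py <<'E'
import numpy as np, cv2
from rig import env
def K(p):
    f=p["color"].shape[0]/2/np.tan(np.radians(p["fov_y"])/2); return f,p["cx"],p["cy"]
def ray(p,px):
    f,cx,cy=K(p); R=np.array(p["R"]);t=np.array(p["t"])
    d=R.T@np.array([(px[0]-cx)/f,(px[1]-cy)/f,1]); return -R.T@t,d
def atz(p,px,z):
    o,d=ray(p,px); return o+d*(z-o[2])/d[2]
def proj(p,X):
    f,cx,cy=K(p); c=np.array(p["R"])@X+np.array(p["t"]); return np.array([cx+f*c[0]/c[2],cy+f*c[1]/c[2]])
def tri(p1,a,p2,b):
    o1,d1=ray(p1,a);o2,d2=ray(p2,b);d1/=np.linalg.norm(d1);d2/=np.linalg.norm(d2)
    s=np.linalg.lstsq(np.c_[d1,-d2],o2-o1,rcond=None)[0]
    A=o1+s[0]*d1;B=o2+s[1]*d2; return (A+B)/2,np.linalg.norm(A-B)
def save(p,n): cv2.imwrite(f"pics/{n}.png",p["color"][:,:,::-1])
E
python3 - <<'E'
from h import *
np.set_printoptions(precision=4,suppress=True)
P={n:env.get_image(n) for n in("top","side")}
for n,p in P.items(): save(p,n+"0"); print(n,p["fov_y"],-np.array(p["R"]).T@p["t"], np.array(p["R"])[2])
im=np.vstack([P["top"]["color"],P["side"]["color"]])[:,:,::-1]
cv2.imwrite("pics/both0.png",im[:, :])
H=dict(crown=.137+.004,index=.0955+.004,nest=.04,caddy=0,base=0,pepper=0.004,jar=0,tin=0,mug=0,collar_mid=.088,head=.004)
for k,z in H.items():
  o={}
  for n,p in P.items():
    r=env.tip_of(k,p)[:2]
    for d in r: print(k,n,round(d["conf"],2),np.round(d["pixel"],1),atz(p,d["pixel"],z))
    if r:o[n]=r[0]["pixel"]
  if len(o)==2: print("   tri",*tri(P["top"],o["top"],P["side"],o["side"]))
s=env.observe();print(s["position"],s["tool_rot"],s["grip_width"])
E
```

```text
top 51.7057816369341 [ 0.5325 -0.0297  1.0446] [ 0.1055  0.0323 -0.9939]
side 55.09996745814382 [ 0.4977 -0.4614  0.6271] [ 0.2306  0.6309 -0.7408]
crown top 0.82 [140.2 268.7] [0.4656 0.2653 0.141 ]
crown top 0.38 [275.7 142.3] [ 0.756  -0.0441  0.141 ]
crown side 0.73 [136.1 119.6] [0.4724 0.2599 0.141 ]
   tri [0.4687 0.2664 0.1369] 0.006920735447668949
index top 0.89 [147.4 259.3] [0.4846 0.2622 0.0995]
index top 0.52 [152.2 263.2] [0.4754 0.2504 0.0995]
index side 0.66 [148.1 133.9] [0.4881 0.256  0.0995]
   tri [0.4862 0.2638 0.0939] 0.0036426735392922106
nest top 0.89 [314.6 228.6] [ 0.5584 -0.1423  0.04  ]
nest side 0.85 [235.1 283.3] [ 0.5615 -0.1437  0.04  ]
   tri [ 0.56   -0.1426  0.0384] 0.0032506296523082657
caddy top 0.84 [172.7 253.3] [0.4952 0.2261 0.    ]
caddy side 0.6 [160.4 174. ] [0.4887 0.2239 0.    ]
caddy side 0.29 [264.3 151.9] [0.7525 0.2051 0.    ]
   tri [ 0.4919  0.227  -0.0031] 0.00649424119100861
base top 0.76 [313.6 227.1] [ 0.5633 -0.1442  0.    ]
base side 0.93 [237.  293.5] [ 0.5625 -0.1431  0.    ]
   tri [ 0.5628 -0.144   0.0015] 0.00089266786019
[... 326 characters left out ...]
0.3 [149.3 132.4] [0.4904 0.3966 0.    ]
   tri [ 0.7434 -0.2307 -0.0085] 0.0090210215369536
mug top 0.96 [275.2 142.5] [ 0.7903 -0.045   0.    ]
collar_mid top 0.74 [151.1 262.6] [0.4762 0.2565 0.088 ]
collar_mid side 0.63 [143.3 142.2] [0.4727 0.2454 0.088 ]
collar_mid side 0.47 [136.6 119.6] [0.4708 0.3381 0.088 ]
   tri [0.4738 0.2599 0.0769] 0.003351060745912894
head top 0.8 [161.7 263.4] [0.4692 0.2536 0.004 ]
head top 0.35 [147.2 260.2] [0.4774 0.2921 0.004 ]
head side 0.36 [160.4 177.1] [0.4868 0.2089 0.004 ]
   tri [ 0.4759  0.2673 -0.049 ] 0.01990112689841203
[0.1418 0.5314 0.2313] [[-0.9662  0.2579  0.    ]
 [ 0.2579  0.9662  0.    ]
 [-0.      0.     -1.    ]] 0.08543926045478338
```

View pics/top0.png

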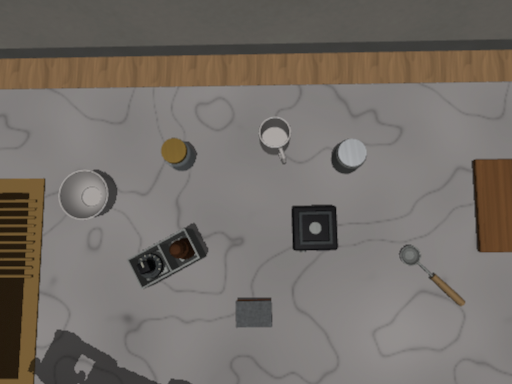

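View pics/side0.png

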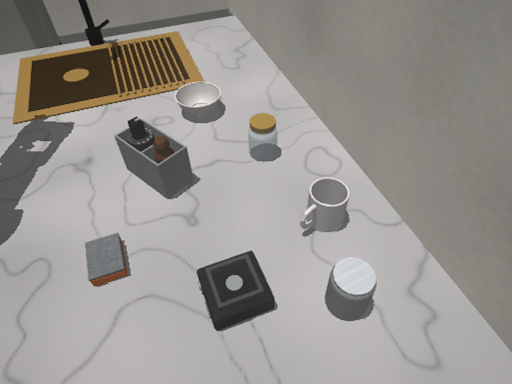

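The top view shows the head at (150,266) in the caddy's left well, the pepper mill at (181,249) and the base at (315,228). The side view agrees: head at (140,133), base at (235,288). Next I zoom in on the angles.

Run:
```python
from h import *
a=cv2.imread("pics/top0.png");b=cv2.imread("pics/side0.png")
def c(im,u,v,w,s): return cv2.resize(im[v-w:v+w,u-w:u+w],(s,s),interpolation=cv2.INTER_CUBIC)
top=np.hstack([c(a,165,257,45,400),c(b,150,145,45,400)])
bot=np.hstack([cv2.resize(a[200:256,261:373],(400,200)),cv2.resize(b[250:330,165:325],(400,200))])
g=np.vstack([top,bot]); g=np.clip(255*(g/255.)**.55,0,255).astype(np.uint8)
cv2.imwrite("pics/z1.png",g)
np.set_printoptions(precision=4,suppress=True)
# base / caddy outlines -> min-area rect in world at a plane
P=env.get_image("top")
for k,z in(("base",.04),("caddy",.105),("head",.1)):
    r=env.outline_of(k,P)
    if not r: print(k,"none");continue
    m=r[0]["mask"].astype(np.uint8)
    cn=max(cv2.findContours(m,0,2)[0],key=len)[:,0]
    w=np.array([atz(P,q,z)[:2] for q in cn]).astype(np.float32)
    print(k,r[0]["conf"],r[0]["bbox"],cv2.minAreaRect(w*1000))
```

```text
base 0.94 [312.9, 227.2, 46.4, 48.1] ((562.4462890625, -139.12890625), (115.61597442626953, 116.26842498779297), 0.47020068764686584)
caddy 0.67 [165.8, 255.9, 83.6, 61.8] ((489.8468017578125, 216.6671142578125), (89.30851745605469, 176.00244140625), 27.759714126586914)
head 0.94 [152.6, 265.2, 31.7, 31.1] ((470.7525329589844, 253.03683471679688), (62.82728576660156, 67.54390716552734), 26.3992862701416)
```

View pics/z1.png

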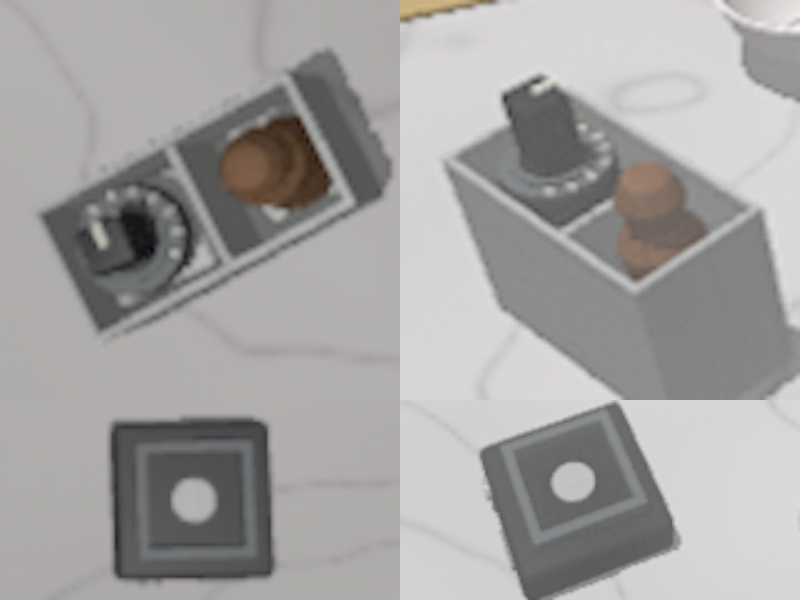

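The crops show the index line on the crown pointing to image-up and slightly left, roughly along the caddy's x axis. The caddy rim corners are at crop (40,213), (103,333), (353,203) and (288,72). The base is nearly axis-aligned.

Run:
```python
from h import *
np.set_printoptions(precision=4,suppress=True)
P=env.get_image("top");S=env.get_image("side")
def rep(name,pts,p,z):
    w=np.array([atz(p,q,z)[:2] for q in pts]); e=np.roll(w,-1,0)-w
    print(name,w.mean(0),np.linalg.norm(e,axis=1),np.degrees(np.arctan2(e[:,1],e[:,0]))%90)
c=np.array([(40,213),(288,72),(353,203),(103,333)])/400*90+[120,212]
rep("caddy top",c,P,.105)
c=np.array([(445-400,162),(575-400,82),(762-400,210),(633-400,293)])/400*90+[105,100]
rep("caddy side",c,S,.105)
f=np.array([(135,43),(257,38),(262,157),(140,162)])/400*112+[261,200]
rep("fence top",f,P,.054)
f=np.array([(498,38),(608,5),(648,104),(540,143)])-[400,0]; rep("fence side",f*.4+[165,250],S,.054)
# fence grey edges in top via outline threshold
for p,n in((P,"top"),(S,"side")):
  for k in("nest","crown"):
    for d in env.tip_of(k,p)[:1]: print(n,k,d["conf"],d["pixel"],atz(p,d["pixel"],.04 if k=="nest" else .141))
```

```text
caddy top [0.4877 0.2206] [0.1515 0.0782 0.1485 0.0723] [29.5718 27.4145 27.306  29.7039]
caddy side [0.4885 0.2209] [0.0841 0.1559 0.0781 0.1502] [30.9067 26.2302 27.0385 28.4094]
fence top [ 0.5597 -0.1456] [0.0849 0.0824 0.0842 0.0826] [2.1767 1.183  2.312  1.7062]
fence side [ 0.5619 -0.1412] [0.0828 0.0846 0.0763 0.0874] [88.2054 89.0727  0.0734  3.3408]
top nest 0.57 [311.5, 230.2] [ 0.5544 -0.1344  0.04  ]
top crown 0.79 [142.5, 266.9] [0.4696 0.2601 0.141 ]
side nest 0.79 [232.0, 278.2] [ 0.5595 -0.1321  0.04  ]
side crown 0.81 [135.6, 119.3] [0.4715 0.2614 0.141 ]
```

Run:
```python
import cv2,numpy as np
a=cv2.imread("pics/top0.png");b=cv2.imread("pics/side0.png")
g=np.hstack([cv2.resize(a[245:289,128:172],(400,400),interpolation=cv2.INTER_CUBIC),cv2.resize(b[112:156,115:159],(400,400),interpolation=cv2.INTER_CUBIC)])
cv2.imwrite("pics/z2.png",np.clip(255*(g/255.)**.45,0,255).astype(np.uint8))
```

```text
(no output)
```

View pics/z2.png

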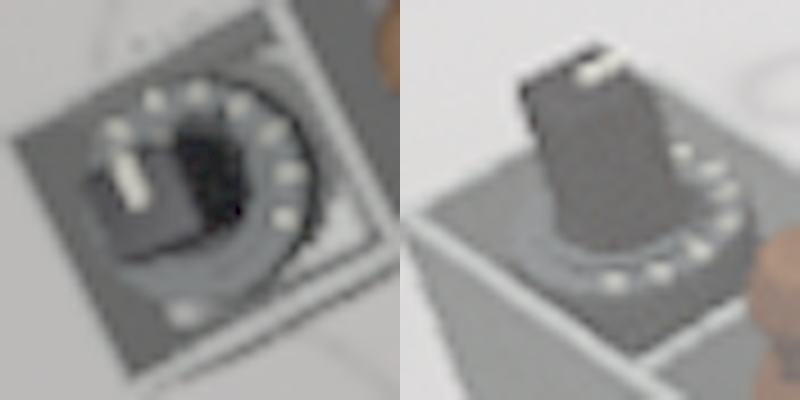

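The crown top in the top crop has its centre at (149,206), which is full-image pixel (144,268). Its edges and index line give a head yaw of about 17°. Seven marks run clockwise from crop (115,130), so the collar is at roughly 0.6 rad. I go above the crown, with the jaws closing along the head's x.

move_arm(
  plan=[
    [0, 0, 58, -38.6, -17.9, 4, 0.1],
    [0, 0, 58, -38.6, -17.9, 4, 0.1],
    [0, 0, 58, -38.6, -17.9, 4, 0.1],
    [0, 0, 58, -38.6, -17.9, 4, 0.1],
    [0, 0, 58, -38.6, -17.9, 4, 0.1],
  ],
  squeeze=40,
)

```text
time_s: 2.2
position: [0.3342, 0.3706, 0.2079]
tool_rot: [[-0.526, 0.85, 0.0], [0.85, 0.526, 0.0], [0.0, 0.0, -1.0]]
ft_force: [0.0, 1.8, -0.7]
grip_width: 0.047
gripper_force: 0.0
```

```bash
cat >> h.py <<'E'
def to(x,y,z,yaw):
    "shift (cm) in tool axes and turn to a world TCP with tool y at yaw deg"
    s=env.observe();R=np.array(s["tool_rot"]);p=np.array(s["position"])
    w=np.degrees(np.arctan2(R[1,1],R[0,1])); d=-(yaw-w); d=(d+90)%180-90
    print("pos",p.round(4),"yaw",w.round(2),"zaxis",R[:,2].round(4),"t",s["time_s"],"w",s["grip_width"],"gf",s["gripper_force"],"ft",np.round(s["ft_force"],2),"q",np.round(s["q"],1))
    print("turn z",d.round(2),"shift cm",(R.T@(np.array([x,y,z])-p)*100).round(2))
E
python3 -c "
from h import *
to(.469,.258,.191,17)"
```

```text
pos [0.3342 0.3706 0.2079] yaw 31.74 zaxis [ 4.e-04  3.e-04 -1.e+00] t 2.2 w 0.047008710708331694 gf 0.0 ft [ 0.01  1.82 -0.74] q [34.3 17.8 84.6  0.  77.6  2.6]
turn z 14.74 shift cm [-16.66   5.54   1.69]
```

move_arm(
  plan=[
    [0, 0, 14.5, -16.6, 5.5, 1.5, 0.1],
    [0, 0, 14.5, -16.6, 5.5, 1.5, 0.1],
    [0, 0, 14.5, -16.6, 5.5, 1.5, 0.1],
    [0, 0, 14.5, -16.6, 5.5, 1.5, 0.1],
    [0, 0, 14.5, -16.6, 5.5, 1.5, 0.1],
  ],
)

```text
time_s: 2.7
position: [0.47, 0.2583, 0.1923]
tool_rot: [[-0.298, 0.955, -0.0], [0.955, 0.298, -0.001], [-0.0, -0.0, -1.0]]
ft_force: [0.9, 0.6, 0.1]
grip_width: 0.0469
gripper_force: 0.0
```

Run:
```python
from h import *
to(.469,.258,.110,17)
P=env.get_image("top");S=env.get_image("side")
for p,n in((P,"top"),(S,"side")):
    for d in env.tip_of("crown",p)[:2]: print(n,d["conf"],d["pixel"],atz(p,d["pixel"],.141))
    print(n,"tcp px",proj(p,np.array(env.observe()["position"])))
a=P["color"];b=S["color"];x=cv2.resize(a[225:305,90:190],(400,320),interpolation=2);y=cv2.resize(b[75:155,90:190],(400,320),interpolation=2)
g=np.hstack([x,y])[:,:,::-1];cv2.imwrite("pics/z3.png",np.clip(255*(g/255.)**.5,0,255).astype(np.uint8))
```

```text
pos [0.47   0.2583 0.1923] yaw 17.35 zaxis [-2.e-04 -5.e-04 -1.e+00] t 2.7 w 0.046938542886595984 gf 0.0 ft [0.9  0.62 0.1 ] q [16.1 22.3 80.4 -0.  77.4 -1.2]
turn z 0.35 shift cm [ 0.01 -0.1   8.23]
top 0.89 [140.3, 269.2] [0.46444834 0.26499754 0.141     ]
top tcp px [134.31919014 269.72915231]
side 0.68 [134.1, 119.1] [0.46855735 0.26340075 0.141     ]
side 0.53 [148.7, 133.9] [0.4900068  0.19908592 0.141     ]
side tcp px [126.77711948  99.38062926]
```

View pics/z3.png

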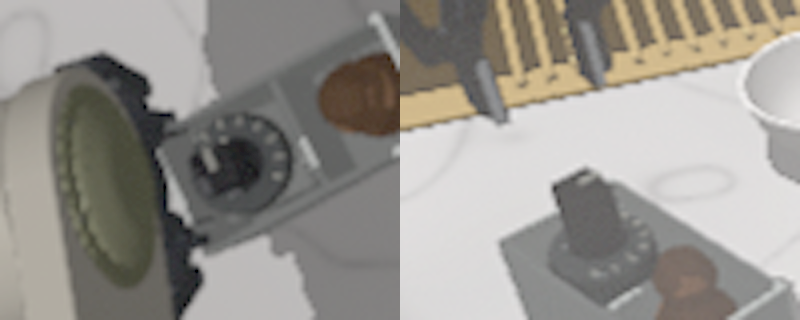

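The fingertips in the side crop straddle the crown line as predicted: their midpoint is at about pixel (127,100), where the TCP projects. I descend and grip the crown.

move_arm(
  plan=[
    [0, 0, 0, 0.2, 0, 4, 0.1],
    [0, 0, 0, 0.2, 0, 8.0, 0.1],
    [0, 0, 0, 0.2, 0, 8.0, 0.1],
    [0, 0, 0, 0.2, 0, 8.0, -1],
    [0, 0, 0, 0.2, 0, 8.0, -1],
  ],
  squeeze=40,
)

```text
time_s: 3.4
position: [0.4679, 0.2631, 0.1149]
tool_rot: [[-0.303, 0.953, 0.003], [0.953, 0.303, 0.001], [-0.0, 0.003, -1.0]]
ft_force: [0.3, -0.5, -4.9]
grip_width: 0.0264
gripper_force: 39.6
```

move_arm(
  plan=[
    [0, 0, 0, 0, 0, 0, -1],
    [0, 0, 0, 0, 0, 0, -1],
    [0, 0, 0, 0, 0, 0, -1],
    [0, 0, 0, 0, 0, -0.5, -1],
    [0, 0, 0, 0, 0, -1, -1],
  ],
)

```text
time_s: 3.9
position: [0.4667, 0.2623, 0.123]
tool_rot: [[-0.302, 0.953, -0.001], [0.953, 0.302, -0.0], [-0.0, -0.001, -1.0]]
ft_force: [0.2, 0.2, -5.5]
grip_width: 0.0263
gripper_force: 39.5
```

move_arm(
  plan=[
    [0, 0, 0, 0, 0, -3.5, -1],
    [0, 0, 0, 0, 0, -7, -1],
    [0, 0, 0, 0, 0, -10.5, -1],
    [0, 0, 0, 0, 0, -14, -1],
    [0, 0, 0, 0, 0, -15.5, -1],
  ],
)

```text
time_s: 4.4
position: [0.4674, 0.2625, 0.2813]
tool_rot: [[-0.302, 0.953, 0.004], [0.953, 0.302, 0.001], [-0.0, 0.004, -1.0]]
ft_force: [1.4, 0.8, -5.2]
grip_width: 0.026
gripper_force: 39.7
```

```bash
python3 -c "
from h import *
to(.5605,-.142,.26,1.6)"
```

```text
pos [0.4674 0.2625 0.2813] yaw 17.58 zaxis [ 0.0041  0.0012 -1.    ] t 4.4 w 0.02597362533384256 gf 39.715862944722176 ft [ 1.44  0.8  -5.16] q [16.7 18.5 71.1 -0.  90.2 -0.9]
turn z 15.98 shift cm [-41.38  -3.35   2.12]
```

move_arm(
  plan=[
    [0, 0, 2, -3, -0.2, 0, -1],
    [0, 0, 4, -7.5, -0.6, 0, -1],
    [0, 0, 6, -12, -1, 0, -1],
    [0, 0, 8, -16.5, -1.3, 0, -1],
    [0, 0, 10, -21, -1.7, 0, -1],
  ],
)

```text
time_s: 4.9
position: [0.5141, 0.0554, 0.2779]
tool_rot: [[-0.131, 0.991, -0.001], [0.991, 0.131, 0.0], [0.0, -0.001, -1.0]]
ft_force: [0.0, 0.2, -4.8]
grip_width: 0.025
gripper_force: 43.4
```

```bash
python3 -c "
from h import *
to(.5605,-.142,.26,1.6)"
```

```text
pos [0.5141 0.0554 0.2779] yaw 7.51 zaxis [-1.e-03  1.e-04 -1.e+00] t 4.9 w 0.02504216757033167 gf 43.371741771698 ft [ 0.02  0.23 -4.85] q [ -7.   16.8  74.2  -0.   89.1 -14.5]
turn z 5.91 shift cm [-20.18   2.03   1.78]
```

move_arm(
  plan=[
    [0, 0, 2, -4.5, 0.4, 0, -1],
    [0, 0, 4, -9, 0.9, 0, -1],
    [0, 0, 6, -13.5, 1.3, 0.5, -1],
    [0, 0, 6, -18, 1.8, 1.5, -1],
    [0, 0, 6, -20.2, 2.0, 1.8, -1],
  ],
)

```text
time_s: 5.4
position: [0.5605, -0.1439, 0.2583]
tool_rot: [[-0.025, 1.0, -0.003], [1.0, 0.025, 0.0], [0.0, -0.003, -1.0]]
ft_force: [0.1, 0.8, -5.1]
grip_width: 0.0253
gripper_force: 43.3
```

move_arm(
  plan=[
    [0, 0, 0, 0, 0, 3, -1],
    [0, 0, 0, 0, 0, 4, -1],
    [0, 0, 0, 0, 0, 4, -1],
  ],
)

```text
time_s: 5.7
position: [0.56, -0.1398, 0.2185]
tool_rot: [[-0.028, 1.0, -0.004], [1.0, 0.028, 0.002], [0.002, -0.004, -1.0]]
ft_force: [0.3, 0.4, -5.1]
grip_width: 0.0257
gripper_force: 43.2
```

Run:
```python
from h import *
to(.5605,-.142,.20,1.6)
P=env.get_image("top");S=env.get_image("side")
for p,n in((P,"top"),(S,"side")):
  for k,z in(("nest",.04),("base",0),("crown",.22),("index",.2),("head",.08)):
    for d in env.tip_of(k,p)[:1]: print(n,k,d["conf"],d["pixel"],atz(p,d["pixel"],z))
a=P["color"];b=S["color"];x=cv2.resize(a[165:265,250:350],(400,400),interpolation=2);y=cv2.resize(b[210:330,170:290],(400,400),interpolation=2)
g=np.hstack([x,y])[:,:,::-1];cv2.imwrite("pics/z4.png",np.clip(255*(g/255.)**.5,0,255).astype(np.uint8))
```

```text
pos [ 0.56   -0.1398  0.2185] yaw 1.6 zaxis [-0.0041  0.0021 -1.    ] t 5.7 w 0.02566027949899047 gf 43.241302371025085 ft [ 0.3   0.42 -5.09] q [-25.8  25.2  71.    0.   84.1 -27.4]
turn z -0.0 shift cm [-0.23  0.05  1.85]
top nest 0.87 [317.0, 228.1] [ 0.55959696 -0.14829319  0.04      ]
top base 0.84 [313.8, 228.1] [ 0.56069281 -0.14467076  0.        ]
top crown 0.64 [184.6, 247.3] [0.515436  0.1475926 0.22     ]
top index 0.29 [185.9, 245.0] [0.51988328 0.14919652 0.2       ]
top head 0.5 [315.8, 226.4] [ 0.56262195 -0.14075269  0.08      ]
side nest 0.77 [232.1, 283.5] [ 0.55638997 -0.14211952  0.04      ]
side base 0.62 [235.4, 291.9] [ 5.60783455e-01 -1.39013258e-01 -1.11022302e-16]
side crown 0.66 [222.0, 208.5] [ 0.56172336 -0.12059441  0.22      ]
side index 0.61 [236.7, 222.9] [ 0.5769099  -0.13815683  0.2       ]
side head 0.84 [229.3, 260.9] [ 0.56118029 -0.12104587  0.08      ]
```

View pics/z4.png

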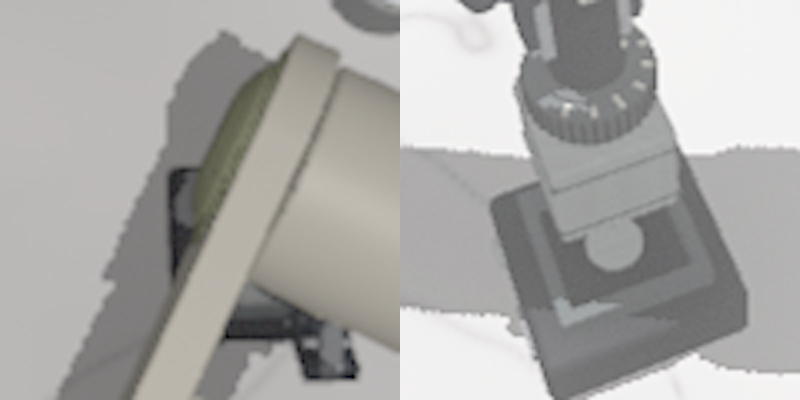

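The side crop shows the head hanging above the nest with its sides roughly parallel to the fence. Its near bottom edge runs from crop (565,240) to (680,205), which is pixels (219.5,282) to (254,271.5). I work out the offset from that.

Run:
```python
from h import *
np.set_printoptions(precision=4,suppress=True)
S=env.get_image("side")
s=env.observe();print(s["position"])
for z in(.104,.108,.112):
  a,b=[atz(S,q,z) for q in((219.5,282),(254,271.5))]
  e=b-a;L=np.linalg.norm(e);yaw=np.degrees(np.arctan2(e[1],e[0]));n=np.array([-e[1],e[0]])/L
  print(z,a,b,"len",L,"yaw",yaw,"centre",(a+b)[:2]/2+.03*n[:2])
for h in(.105,.109,.112):
  c=np.array([.56,-.1398,.2185-h]);print(h,[proj(S,c+[dx,dy,0]) for dx,dy in((-.03,-.03),(.03,-.03))])
print([proj(S,np.array([.5605,-.142,.054])+np.array([dx,dy,0])) for dx,dy in((-.0405,-.0405),(.0405,-.0405),(.0405,.0405),(-.0405,.0405))])
m=env.outline_of("head",S)
for r in m[:1]:
  c=max(cv2.findContours(r["mask"].astype(np.uint8),0,2)[0],key=len); print(r["conf"],r["bbox"],cv2.approxPolyDP(c,3,True)[:,0].tolist())
m=env.outline_of("base",S)
for r in m[:1]:
  c=max(cv2.findContours(r["mask"].astype(np.uint8),0,2)[0],key=len); print(r["conf"],r["bbox"],cv2.approxPolyDP(c,3,True)[:,0].tolist())
```

```text
[ 0.5609 -0.1404  0.22  ]
0.104 [ 0.5322 -0.1672  0.104 ] [ 0.5895 -0.1695  0.104 ] len 0.0572688864678089 yaw -2.291231407841654 centre [ 0.5621 -0.1383]
0.108 [ 0.532  -0.1694  0.108 ] [ 0.5888 -0.1717  0.108 ] len 0.05683095453152976 yaw -2.2912314078416505 centre [ 0.5616 -0.1406]
0.112 [ 0.5317 -0.1717  0.112 ] [ 0.5881 -0.1739  0.112 ] len 0.05639302259525051 yaw -2.2912314078416514 centre [ 0.5611 -0.1428]
0.105 [array([218.0005, 280.88  ]), array([254.2185, 268.4964])]
0.109 [array([218.2585, 282.1511]), array([254.2882, 269.7999])]
0.112 [array([218.4503, 283.0959]), array([254.3399, 270.769 ])]
[array([217.9967, 307.2875]), array([263.8684, 290.813 ]), array([247.8652, 253.0895]), array([205.1079, 267.209 ])]
0.82 [230.0, 242.5, 52.2, 79.0] [[229, 204], [216, 207], [218, 224], [209, 226], [205, 236], [220, 281], [254, 266], [244, 222], [236, 218]]
0.77 [238.8, 292.3, 79.3, 73.8] [[255, 257], [252, 271], [223, 282], [217, 279], [211, 264], [198, 269], [198, 286], [216, 329], [274, 307], [274, 296]]
```

The head sits centred under the TCP and the nest comes out near (0.562,-0.144). I shift and lower to just inside the fence, watching the force.

move_arm(
  plan=[
    [0, 0, 0, -0.4, 0.1, 2, -1],
    [0, 0, 0, -0.4, 0.1, 3.5, -1],
    [0, 0, 0, -0.4, 0.1, 4.7, -1],
    [0, 0, 0, -0.4, 0.1, 4.7, -1],
  ],
)

```text
time_s: 6.85
position: [0.5614, -0.1441, 0.1714]
tool_rot: [[-0.028, 1.0, -0.003], [1.0, 0.028, 0.001], [0.002, -0.003, -1.0]]
ft_force: [-0.4, 0.3, -4.6]
grip_width: 0.0254
gripper_force: 43.2
```

move_arm(
  plan=[
    [0, 0, 0, 0, 0, 0.5, -1],
    [0, 0, 0, 0, 0, 0.9, -1],
    [0, 0, 0, 0, 0, 1.2, -1],
    [0, 0, 0, 0, 0, 1.2, -1],
  ],
)

```text
time_s: 7.25
position: [0.5631, -0.1443, 0.165]
tool_rot: [[-0.028, 1.0, 0.006], [1.0, 0.028, -0.002], [-0.002, 0.006, -1.0]]
ft_force: [-3.6, 5.3, 19.0]
grip_width: 0.0255
gripper_force: 46.7
```

Run:
```python
from h import *
to(.562,-.144,.150,1.6)
S=env.get_image("side");b=S["color"]
y=cv2.resize(b[220:340,170:290],(600,600),interpolation=2)[:,:,::-1]
cv2.imwrite("pics/z5.png",np.clip(255*(y/255.)**.5,0,255).astype(np.uint8))
```

```text
pos [ 0.5631 -0.1443  0.165 ] yaw 1.61 zaxis [ 0.0057 -0.0022 -1.    ] t 7.25 w 0.025469784721852823 gf 46.713995933532715 ft [-3.62  5.27 19.01] q [-26.   27.8  75.7   0.   76.1 -27.7]
turn z 0.01 shift cm [ 0.04 -0.12  1.5 ]
```

View pics/z5.png

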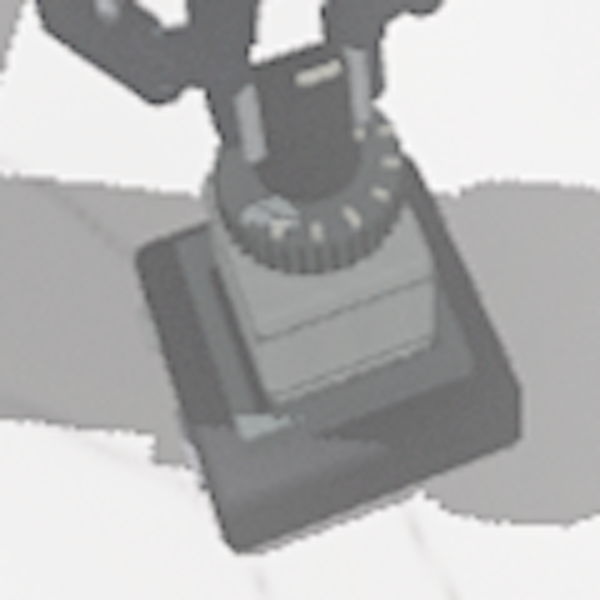

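The head is resting on the fence: 19 N of contact at TCP z 0.165, so its underside is at about 0.054. The crop suggests it is off by about 1 mm in +x and +y, with a small yaw difference. I fit the fence properly in the first images.

```bash
cat > fit.py <<'E'
from h import *
from scipy.optimize import minimize
from scipy.ndimage import map_coordinates
def fit(im,p,x0):
    g=cv2.cvtColor(im,cv2.COLOR_BGR2GRAY).astype(float)
    def samp(c,h,n=80):
        s=np.linspace(-h,h,n);o=np.full(n,h)
        q=np.r_[np.c_[s,o],np.c_[s,-o],np.c_[o,s],np.c_[-o,s]]
        a=np.radians(c[2]);R=np.array([[np.cos(a),-np.sin(a)],[np.sin(a),np.cos(a)]])
        w=np.c_[q@R.T+c[:2]/1000,np.full(len(q),.054)]
        uv=np.array([proj(p,X) for X in w]); return map_coordinates(g,[uv[:,1],uv[:,0]],order=1).mean()
    f=lambda c:-(samp(c,.037)-.5*samp(c,.0445)-.5*samp(c,.030))
    best=min((minimize(f,np.array(x0)+d,method="Nelder-Mead",options=dict(initial_simplex=np.array(x0)+d+np.array([[0,0,0],[3,0,0],[0,3,0],[0,0,3]]))) for d in np.random.RandomState(0).uniform(-3,3,(6,3))),key=lambda r:r.fun)
    return best.x.round(2),best.fun
E
python3 - <<'E'
from fit import *
for n in("top","side"): print(n,fit(cv2.imread(f"pics/{n}0.png"),env.get_image(n),[561,-143,1]))
print(env.observe()["position"])
E
```

```text
top (array([ 560.39, -142.9 ,    1.56]), np.float64(-27.177476018738844))
side (array([ 558.88, -143.92,    1.17]), np.float64(-28.177862344296415))
[ 0.5630729  -0.14430226  0.16504608]
```

move_arm(
  plan=[
    [0, 0, 0, 0, 0, -0.9, -1],
    [0, 0, 0, 0.1, -0.25, -0.9, -1],
    [0, 0, 0, 0.1, -0.25, -0.3, -1],
    [0, 0, 0, 0.1, -0.25, 0.1, -1],
    [0, 0, 0, 0.1, -0.25, 0.1, -1],
  ],
)

```text
time_s: 7.9
position: [0.5592, -0.1434, 0.1585]
tool_rot: [[-0.027, 1.0, -0.002], [1.0, 0.028, 0.001], [0.001, -0.002, -1.0]]
ft_force: [-0.4, 0.3, -4.4]
grip_width: 0.0252
gripper_force: 43.4
```

```bash
python3 -c "
from h import *
to(.5596,-.1433,.150,1.4)"
```

```text
pos [ 0.5592 -0.1434  0.1585] yaw 1.58 zaxis [-0.0018  0.001  -1.    ] t 7.9 w 0.025219596962066396 gf 43.432735204696655 ft [-0.41  0.32 -4.37] q [-26.1  28.   76.6   0.   75.5 -27.7]
turn z 0.18 shift cm [0.01 0.04 0.85]
```

Inside the fence with no contact. Lower to the floor.

move_arm(
  plan=[
    [0, 0, 0, 0, 0.0, 0.3, -1],
    [0, 0, 0, 0, 0, 0.6, -1],
    [0, 0, 0, 0, 0, 0.8, -1],
    [0, 0, 0, 0, 0, 0.8, -1],
  ],
)

```text
time_s: 8.3
position: [0.5594, -0.1435, 0.1518]
tool_rot: [[-0.028, 1.0, -0.0], [1.0, 0.028, 0.0], [0.0, -0.0, -1.0]]
ft_force: [-0.6, -1.0, -5.1]
grip_width: 0.0252
gripper_force: 43.5
```

move_arm(
  plan=[
    [0, 0, 0, 0, 0.0, 0.2, -1],
    [0, 0, 0, 0, 0, 0.3, -1],
    [0, 0, 0, 0, 0, 0.3, -1],
  ],
)

```text
time_s: 8.6
position: [0.5597, -0.1433, 0.1514]
tool_rot: [[-0.028, 1.0, 0.002], [1.0, 0.028, -0.001], [-0.001, 0.002, -1.0]]
ft_force: [-4.1, 3.9, 14.1]
grip_width: 0.0246
gripper_force: 46.0
```

Floor reached 14 mm below the fence contact, as it should be. I let go and open fully.

move_arm(
  plan=[
    [0, 0, 0, 0, 0, -0.2, 1],
    [0, 0, 0, 0, 0, -0.2, 1],
    [0, 0, 0, 0, 0, -0.2, 1],
    [0, 0, 0, 0, 0, -0.2, 1],
    [0, 0, 0, 0, 0, -0.2, 1],
  ],
)

```text
time_s: 9.1
position: [0.5595, -0.1435, 0.1508]
tool_rot: [[-0.028, 1.0, -0.0], [1.0, 0.028, 0.0], [0.0, -0.0, -1.0]]
ft_force: [-0.2, -0.5, -0.5]
grip_width: 0.0851
gripper_force: 0.0
```

```bash
cat > ring.py <<'E'
from h import *
from scipy.ndimage import map_coordinates
def ring(c=(.5595,-.1433),yaw=1.5):
    S=env.get_image("side"); g=cv2.cvtColor(S["color"],cv2.COLOR_RGB2GRAY).astype(float)
    T=np.radians(np.arange(-180,180,1.5)); V=[]
    for r in(.0245,.026,.0275):
        uv=np.array([proj(S,np.array([c[0]+r*np.cos(t),c[1]+r*np.sin(t),.135])) for t in T])
        V.append(map_coordinates(g,[uv[:,1],uv[:,0]],order=1))
    V=np.mean(V,0); pk=[(float(np.degrees(T[i]))-yaw,int(V[i])) for i in range(len(T)) if V[i]==V[max(0,i-5):i+6].max() and V[i]>np.median(V)+20]
    return S,pk
E
python3 - <<'E'
from ring import *
to(.5595,-.1433,.109,1.5)
S,pk=ring();print(pk)
for k in("crown","index","head","collar_mid"):
    for d in env.tip_of(k,S)[:1]: print(k,d["conf"],d["pixel"])
print([proj(S,np.array([.5595,-.1433,.04+h]) + np.array([x,0,0])) for h,x in((.137,0),(.0955,.017),(0,0))])
y=cv2.resize(S["color"][220:340,170:290],(600,600),interpolation=2)[:,:,::-1]
cv2.imwrite("pics/z6.png",np.clip(255*(y/255.)**.5,0,255).astype(np.uint8))
E
```

```text
pos [ 0.5595 -0.1435  0.1508] yaw 1.58 zaxis [-1.e-04  1.e-04 -1.e+00] t 9.1 w 0.08508149216377127 gf 0.0 ft [-0.18 -0.5  -0.46] q [-26.1  28.4  77.3  -0.   74.3 -27.7]
turn z 0.08 shift cm [0.02 0.   4.18]
[(-130.5, 90), (-118.5, 93), (-106.50000000000001, 99), (-82.5, 120), (-57.0, 116), (-31.499999999999996, 104), (2.220446049250313e-16, 160), (16.5, 178), (36.0, 184), (121.50000000000001, 90)]
crown 0.84 [228.7, 240.6]
index 0.77 [239.6, 249.8]
head 0.85 [232.9, 285.9]
collar_mid 0.55 [234.1, 259.4]
[array([227.67689137, 238.32507212]), array([240.04993587, 250.33281045]), array([233.98249365, 283.48158888])]
```

View pics/z6.png

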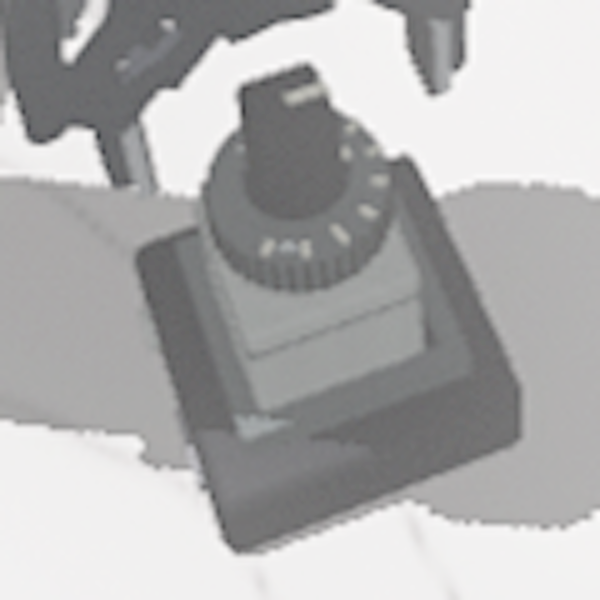

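The crop shows the head fully down in the nest. Its marks run from crop (352,130) for mark 1 to (265,245) for mark 7, with the long mark 5 at (340,235), about 57° clockwise of the index at (350,151). I descend and grip the collar.

move_arm(
  plan=[
    [0, 0, 0, 0, 0, 2, 1],
    [0, 0, 0, 0, 0, 4.0, 1],
    [0, 0, 0, 0, 0, 4.0, 1],
    [0, 0, 0, 0, 0, 4.0, -1],
    [0, 0, 0, 0, 0, 4.0, -1],
  ],
  squeeze=60,
)

```text
time_s: 9.85
position: [0.56, -0.1437, 0.112]
tool_rot: [[-0.028, 1.0, 0.002], [1.0, 0.028, -0.001], [-0.001, 0.002, -1.0]]
ft_force: [0.1, -0.2, -0.5]
grip_width: 0.0592
gripper_force: 0.0
```

move_arm(
  plan=[
    [0, 0, 0, 0, 0, 0, -1],
    [0, 0, 0, 0, 0, 0, -1],
  ],
)

```text
time_s: 10.05
position: [0.5597, -0.1437, 0.1126]
tool_rot: [[-0.028, 1.0, 0.001], [1.0, 0.028, -0.001], [-0.001, 0.001, -1.0]]
ft_force: [-2.9, 0.4, 6.2]
grip_width: 0.056
gripper_force: 63.2
```

move_arm(
  plan=[
    [0, 0, -7, 0, 0, 0, -1],
    [0, 0, -14, 0, 0, 0, -1],
    [0, 0, -21, 0, 0, 0, -1],
    [0, 0, -28, 0, 0, 0, -1],
    [0, 0, -35, 0, 0, 0, -1],
  ],
)

```text
time_s: 10.55
position: [0.5613, -0.1424, 0.1131]
tool_rot: [[-0.6, 0.8, 0.006], [0.8, 0.6, 0.001], [-0.003, 0.005, -1.0]]
ft_force: [3.5, 8.8, 6.5]
grip_width: 0.0559
gripper_force: 67.0
```

move_arm(
  plan=[
    [0, 0, -7, 0, 0, 0, -1],
    [0, 0, -14, 0, 0, 0, -1],
    [0, 0, -21, 0, 0, 0, -1],
    [0, 0, -25, 0, 0, 0, -1],
    [0, 0, -25, 0, 0, 0, -1],
  ],
)

```text
time_s: 11.05
position: [0.561, -0.1425, 0.113]
tool_rot: [[-0.88, 0.474, 0.005], [0.474, 0.88, 0.001], [-0.004, 0.003, -1.0]]
ft_force: [3.9, 7.2, 5.3]
grip_width: 0.0561
gripper_force: 67.3
```

Run:
```python
from ring import *
to(.5595,-.1433,.109,61.5)
S,pk=ring();print(pk)
y=cv2.resize(S["color"][220:340,170:290],(600,600),interpolation=2)[:,:,::-1]
cv2.imwrite("pics/z7.png",np.clip(255*(y/255.)**.5,0,255).astype(np.uint8))
```

```text
pos [ 0.561  -0.1425  0.113 ] yaw 61.7 zaxis [ 5.1e-03  9.0e-04 -1.0e+00] t 11.05 w 0.056083793407278225 gf 67.34157085418701 ft [3.87 7.21 5.33] q [-26.   30.7  80.2   0.2  68.9 -87.8]
turn z 0.2 shift cm [ 0.1  -0.14  0.4 ]
[(-181.5, 169), (-69.0, 107), (-43.5, 107), (-15.0, 110), (9.0, 113), (34.5, 105), (177.0, 165)]
```

View pics/z7.png

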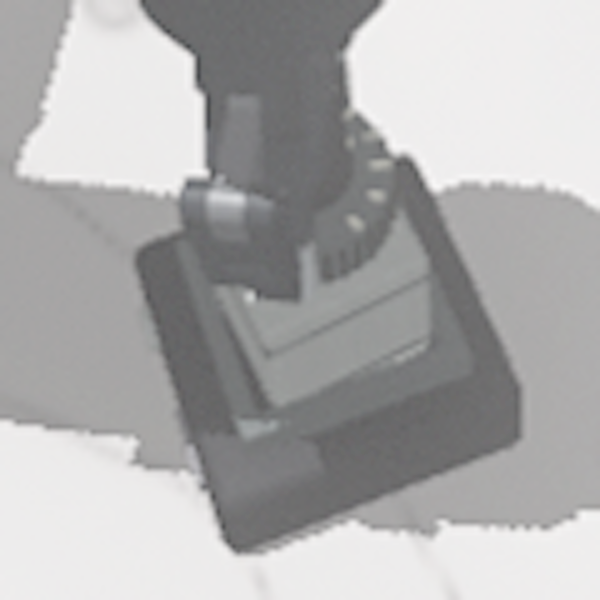

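Four marks are visible: crop (355,222) is mark 7, (378,193) is 6, (378,163) is 5 and (362,125) is 4. Mark 5 is near the index, allowing for the head having turned a few degrees against the fence. I release so it clicks in, and rise.

move_arm(
  plan=[
    [0, 0, 0, 0, 0, 0, 1],
    [0, 0, 0, 0, 0, 0, 1],
    [0, 0, 0, 0, 0, 0, 1],
    [0, 0, 0, 0, 0, 0, 1],
    [0, 0, 0, 0, 0, 0, 1],
  ],
)

```text
time_s: 11.6
position: [0.5594, -0.1436, 0.1109]
tool_rot: [[-0.879, 0.476, -0.0], [0.476, 0.879, -0.0], [0.0, -0.0, -1.0]]
ft_force: [0.6, -0.4, 0.5]
grip_width: 0.086
gripper_force: 0.0
```

move_arm(
  plan=[
    [0, 0, 0, 0, 0, -4, 1],
    [0, 0, 0, 0, 0, -8, 1],
    [0, 0, 0, 0, 0, -12, 1],
    [0, 0, 0, 0, 0, -15, 1],
    [0, 0, 0, 0, 0, -15, 1],
  ],
)

```text
time_s: 12.1
position: [0.5606, -0.1441, 0.2654]
tool_rot: [[-0.879, 0.476, 0.007], [0.476, 0.88, -0.004], [-0.008, 0.0, -1.0]]
ft_force: [0.4, -0.2, -0.4]
grip_width: 0.0853
gripper_force: 0.0
```

Run:
```python
from ring import *
to(.5595,-.1433,.26,61.5)
S,pk=ring();print(pk)
for k in("crown","index","head","nest"):
    for d in env.tip_of(k,S)[:1]: print(k,d["conf"],d["pixel"])
y=cv2.resize(S["color"][220:340,170:290],(600,600),interpolation=2)[:,:,::-1]
cv2.imwrite("pics/z8.png",np.clip(255*(y/255.)**.5,0,255).astype(np.uint8))
```

```text
pos [ 0.5606 -0.1441  0.2654] yaw 61.58 zaxis [ 0.0074 -0.0037 -1.    ] t 12.1 w 0.08529659257108049 gf 0.0 ft [ 0.37 -0.16 -0.42] q [-26.1  23.4  66.2  -0.   90.  -87.7]
turn z 0.08 shift cm [0.13 0.02 0.53]
[(-160.5, 103), (-87.0, 97), (-69.0, 102), (-42.0, 108), (-15.0, 116), (9.0, 108), (34.5, 104)]
crown 0.93 [231.6, 236.6]
index 0.92 [238.1, 248.8]
head 0.81 [232.9, 282.1]
nest 0.94 [235.3, 281.6]
```

View pics/z8.png

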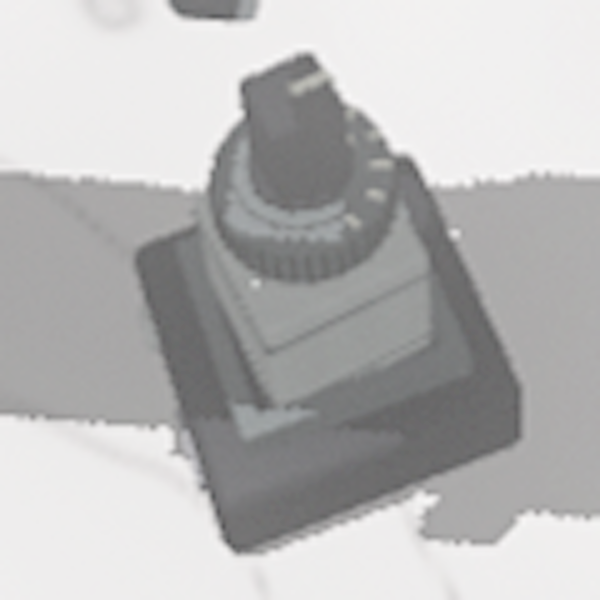

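The gripper is clear, the head stands in the nest, and the marks run from (352,220) up past (383,163). I check numerically which is the long mark and where it stands relative to the index.

Run:
```python
from h import *
from scipy.ndimage import map_coordinates
S=env.get_image("side"); g=cv2.cvtColor(S["color"],cv2.COLOR_RGB2GRAY).astype(float)
def at(pts): 
    uv=np.array([proj(S,X) for X in pts]); return map_coordinates(g,[uv[:,1],uv[:,0]],order=1)
c=np.array([.561,-.1428])
print("idx by net (world deg)",[np.degrees(np.arctan2(*(atz(S,d["pixel"],.1355)[:2]-c)[::-1])).round(1) for d in env.tip_of("index",S)[:1]])
R=np.arange(.013,.031,.0015);print("r",(R*1e3).round(1))
for a in range(-60,60,3):
    t=np.radians(a);print(a,at([[c[0]+r*np.cos(t),c[1]+r*np.sin(t),.135] for r in R]).astype(int))
# crown line direction on top face z=.177
print("crown top")
r=np.arange(.002,.014,.003)
for a in range(-30,40,5):
    t=np.radians(a);print(a,at([[c[0]+q*np.cos(t),c[1]+q*np.sin(t),.177] for q in r]).astype(int))
```

```text
idx by net (world deg) [np.float64(-7.1)]
r [13.  14.5 16.  17.5 19.  20.5 22.  23.5 25.  26.5 28.  29.5 31. ]
-60 [50 55 62 63 64 64 65 65 65 64 62 57 53]
-57 [51 56 62 64 64 66 65 65 63 64 63 59 54]
-54 [51 56 63 64 64 64 65 66 64 63 62 58 52]
-51 [51 56 62 64 64 63 70 74 68 70 62 55 55]
-48 [51 55 62 64 64 63 83 94 92 83 69 56 53]
-45 [ 50  56  62  64  64  72 100 114 111 102  73  56  58]
-42 [ 51  56  63  64  64  71  91 111 110  92  66  53  59]
-39 [51 56 63 65 65 68 73 79 81 75 63 55 59]
-36 [51 56 63 66 65 66 69 68 65 65 62 58 59]
-33 [51 56 63 66 65 65 66 66 65 67 62 57 59]
-30 [52 57 64 66 65 66 66 66 66 67 61 55 60]
-27 [52 58 64 66 66 68 69 68 68 67 61 55 59]
-24 [52 58 65 67 68 73 75 74 72 69 62 55 55]
-21 [52 57 65 68 72 83 93 96 94 86 67 54 55]
-18 [ 53  57  65  68  75  91 107 113 112  98  71  51  51]
-15 [ 53  57  64  67  75  96 116 119 112  96  75  64  68]
-12 [ 53  56  63  66  72  80  85  83  77  73  88 109 120]
-9 [ 53  56  63  67  68  67  67  69  70  83 135 181 188]
-6 [ 53  56  62  67  68  68  68  66  66  94 174 224 233]
-3 [ 53  56  61  67  68  69  68  67  63 106 1
[... 733 characters left out ...]
33 179 220 228]
39 [ 54  55  56  56  56  56  61  80 101 126 186 228 227]
42 [ 54  55  56  56  56  56  57  59  75 105 180 222 228]
45 [ 55  55  55  56  56  56  55  55  56  87 157 224 230]
48 [ 55  55  56  56  56  57  57  55  54  70 119 186 213]
51 [ 55  56  56  56  56  57  58  57  55  57  66 114 174]
54 [ 55  56  56  57  57  57  57  57  57  56  54  75 121]
57 [55 56 56 57 57 58 56 58 57 57 56 58 74]
crown top
-30 [95 60 57 57]
-25 [98 63 56 63]
-20 [101  72  58  78]
-15 [104  81  60  96]
-10 [108  90  66 107]
-5 [111  99  82 114]
0 [115 108  99 125]
5 [118 116 114 137]
10 [122 124 124 147]
15 [125 130 129 154]
20 [128 132 122 150]
25 [130 125 106 134]
30 [129 116  87 101]
35 [129 107  69  74]
```

The long mark is not yet certain; glare may hide one. I move the arm out of the top camera's view and measure from there.

move_arm(
  plan=[
    [0, 0, 0, 4, 3, -1, 1],
    [0, 0, 0, 8, 6, -1, 1],
    [0, 0, 0, 12, 9, -1, 1],
    [0, 0, 0, 16, 12, -1, 1],
    [0, 0, 0, 20, 15, -1, 1],
  ],
)

```text
time_s: 12.95
position: [0.4541, 0.0842, 0.2705]
tool_rot: [[-0.879, 0.476, -0.001], [0.476, 0.879, 0.0], [0.001, -0.0, -1.0]]
ft_force: [0.9, 0.6, -0.3]
grip_width: 0.0853
gripper_force: 0.0
```

```bash
cat > polar.py <<'E'
from h import *
from scipy.ndimage import map_coordinates
def polar(p,im,c,z,yaw0,angs,R=(.016,.018,.0195,.021,.0225,.024,.0255,.027,.0285)):
    g=im.max(2).astype(float)
    for a in angs:
        t=np.radians(a+yaw0);uv=np.array([proj(p,np.array([c[0]+r*np.cos(t),c[1]+r*np.sin(t),z])) for r in R])
        print(a,map_coordinates(g,[uv[:,1],uv[:,0]],order=1).astype(int))
E
python3 - <<'E'
from polar import *
P=env.get_image("top");S=env.get_image("side");save(P,"top9");save(S,"side9")
o=env.outline_of("head",P)
for k,z in(("crown",.177),("index",.1355),("collar_mid",.124),("head",.04)):
  for p in(P,S):
    for d in env.tip_of(k,p)[:1]: print(k,round(d["conf"],2),np.round(d["pixel"],1),atz(p,d["pixel"],z))
print("TOP");polar(P,P["color"],(.560,-.143),.135,0,range(-112,60,6))
print("SIDE");polar(S,S["color"],(.560,-.143),.135,0,range(-112,-30,6))
E
```

```text
crown 0.68 [318.2 218.6] [ 0.57653935 -0.13507914  0.177     ]
crown 0.66 [230.1 238.1] [ 0.56298826 -0.14423798  0.177     ]
index 0.9 [318.5 219.5] [ 0.57659185 -0.14076386  0.1355    ]
index 0.85 [243.1 248.9] [ 0.5818828  -0.14252132  0.1355    ]
collar_mid 0.54 [322.4 227.2] [ 0.55937521 -0.15081711  0.124     ]
head 0.79 [316.2 228.2] [ 0.55934953 -0.14628367  0.04      ]
head 0.85 [230.5 283.7] [ 0.55363642 -0.14145938  0.04      ]
TOP
-112 [32 27 33 45 56 61 62 57 50]
-106 [33 32 37 48 58 61 60 54 43]
-100 [30 32 42 54 60 62 61 54 44]
-94 [29 36 49 59 62 63 63 56 46]
-88 [30 39 52 60 63 63 63 56 46]
-82 [32 40 52 59 63 63 63 58 48]
-76 [31 36 48 56 61 62 60 57 47]
-70 [ 29  30  41  55  80  96 102  83  66]
-64 [ 28  30  37  49  75 107 108  97  78]
-58 [29 27 34 45 56 64 60 63 56]
-52 [31 26 29 39 51 59 62 58 56]
-46 [30 28 26 31 46 67 74 80 75]
-40 [ 28  26  24  32  52  71  88 102 101]
-34 [25 21 21 29 44 61 65 61 73]
-28 [41 20 21 27 39 51 60 59 56]
-22 [91 43 26 29 50 75 79 74 65]
-16 [112  53  39  44  81 105 119 103  85]
-10 [106  56  49  51  66  73  79  76  64]
-4 [79 56 4
[... 171 characters left out ...]
 52 68 82 77 63]
32 [ 14  21  29  41  70 100 121 132 112]
38 [ 12  28  41  51  57  86  99 102  93]
44 [17 40 52 61 61 61 65 64 54]
50 [21 45 59 62 63 67 70 66 54]
56 [23 50 59 63 69 82 95 98 88]
SIDE
-112 [80 88 83 76 85 90 90 87 74]
-106 [82 88 80 67 83 88 90 86 74]
-100 [81 86 74 63 81 89 91 86 68]
-94 [80 89 77 79 86 91 91 89 70]
-88 [74 87 79 72 86 90 91 84 67]
-82 [77 89 77 76 84 91 90 83 67]
-76 [78 88 77 62 79 93 89 85 67]
-70 [ 76  88  77  84 150 171 180 146  87]
-64 [ 76  88  74  77  96 111 107  92  68]
-58 [79 88 81 78 87 89 89 82 64]
-52 [74 86 82 78 87 91 89 81 64]
-46 [ 58  81  84  74 110 132 137 125  90]
-40 [ 54  76  81  90 132 178 188 139  64]
-34 [52 67 80 81 92 95 92 84 63]
```

Now it is clear. The marks stand at -68°, -42°, -16°, 9°, 34° and 58°, with 7 the last at -68°. So mark 4, not mark 5, is at the index (about 7°), and one more click of about 26° is needed. I go back over the head.

```bash
python3 -c "
from h import *
to(.560,-.1432,.24,61.6)"
```

```text
pos [0.4557 0.082  0.2707] yaw 61.5 zaxis [-5.e-04  0.e+00 -1.e+00] t 13.5 w 0.08523396515852018 gf 0.0 ft [-0.54  0.01  0.04] q [ -4.5  11.3  82.9  -0.   85.8 -66. ]
turn z -0.1 shift cm [-19.91 -14.81   3.06]
```

move_arm(
  plan=[
    [0, 0, 0, -4, -3, 0, 1],
    [0, 0, 0, -8, -6, 0, 1],
    [0, 0, 0, -12, -9, 0, 1],
    [0, 0, 0, -16, -12, 1.5, 1],
    [0, 0, 0, -19.9, -14.8, 3, 1],
  ],
)

```text
time_s: 14.0
position: [0.5595, -0.1427, 0.2414]
tool_rot: [[-0.879, 0.477, 0.001], [0.477, 0.879, -0.0], [-0.001, 0.0, -1.0]]
ft_force: [0.9, 0.6, 0.9]
grip_width: 0.0853
gripper_force: 0.0
```

move_arm(
  plan=[
    [0, 0, 0, 0, 0, 0, 1],
    [0, 0, 0, 0, 0, 0, 1],
  ],
)

```text
time_s: 14.2
position: [0.5588, -0.1411, 0.2408]
tool_rot: [[-0.878, 0.478, -0.002], [0.478, 0.879, 0.001], [0.002, 0.0, -1.0]]
ft_force: [-0.3, 1.5, 0.1]
grip_width: 0.0855
gripper_force: 0.0
```

```bash
python3 -c "
from h import *
to(.560,-.1432,.111,61.6)"
```

```text
pos [ 0.5588 -0.1411  0.2408] yaw 61.46 zaxis [-0.0015  0.001  -1.    ] t 14.2 w 0.08547969665825624 gf 0.0 ft [-0.28  1.49  0.13] q [-25.9  24.2  68.9   0.   87.  -87.4]
turn z -0.14 shift cm [-0.23 -0.13 12.98]
```

move_arm(
  plan=[
    [0, 0, 0, -0.1, 0, 4, 1],
    [0, 0, 0, -0.1, 0, 8, 1],
    [0, 0, 0, -0.1, 0, 11, 1],
    [0, 0, 0, -0.1, 0, 12.9, 1],
    [0, 0, 0, -0.1, 0, 12.9, 1],
  ],
)

```text
time_s: 14.7
position: [0.5586, -0.1389, 0.1112]
tool_rot: [[-0.88, 0.475, -0.004], [0.475, 0.88, 0.002], [0.004, -0.0, -1.0]]
ft_force: [0.1, 0.2, -0.3]
grip_width: 0.085
gripper_force: 0.0
```

move_arm(
  plan=[
    [0, 0, 0, 0, 0, 0, -1],
    [0, 0, 0, 0, 0, 0, -1],
    [0, 0, 0, 0, 0, 0, -1],
    [0, 0, 0, 0, 0, 0, -1],
  ],
)

```text
time_s: 15.1
position: [0.5603, -0.1408, 0.115]
tool_rot: [[-0.88, 0.476, 0.003], [0.476, 0.88, -0.002], [-0.004, -0.0, -1.0]]
ft_force: [-3.1, -0.1, 6.0]
grip_width: 0.056
gripper_force: 62.8
```

move_arm(
  plan=[
    [0, 0, -7, 0, 0, 0, -1],
    [0, 0, -14, 0, 0, 0, -1],
    [0, 0, -21, 0, 0, 0, -1],
    [0, 0, -28, 0, 0, 0, -1],
    [0, 0, -28, 0, 0, 0, -1],
  ],
)

```text
time_s: 15.6
position: [0.5603, -0.1414, 0.1151]
tool_rot: [[-1.0, 0.004, 0.003], [0.004, 1.0, -0.003], [-0.003, -0.003, -1.0]]
ft_force: [-4.8, -3.2, 6.6]
grip_width: 0.0555
gripper_force: 65.0
```

Run:
```python
from polar import *
to(.560,-.1432,.111,89)
S=env.get_image("side")
for d in env.tip_of("index",S)[:1]: print(d["conf"],d["pixel"],atz(S,d["pixel"],.1355))
polar(S,S["color"],(.560,-.143),.135,0,range(-68,28,4))
```

```text
pos [ 0.5603 -0.1414  0.1151] yaw 89.76 zaxis [ 0.003  -0.0029 -1.    ] t 15.6 w 0.05549485470289043 gf 65.03419876098633 ft [-4.77 -3.2   6.65] q [-2.590e+01  3.050e+01  8.010e+01 -1.000e-01  6.910e+01 -1.156e+02]
turn z 0.76 shift cm [ 0.03 -0.18  0.41]
0.93 [241.4, 247.9] [ 0.57998105 -0.13973787  0.1355    ]
-68 [65 63 63 63 60 55 49 48 49]
-64 [66 63 63 63 64 57 50 50 50]
-60 [66 64 63 63 64 60 53 49 49]
-56 [66 64 64 63 62 57 48 48 49]
-52 [67 67 65 63 59 51 50 50 51]
-48 [69 71 66 62 54 50 51 50 50]
-44 [70 69 66 60 50 50 48 49 50]
-40 [73 71 65 56 51 50 50 51 51]
-36 [75 71 64 53 51 51 51 52 51]
-32 [75 69 61 52 53 53 54 52 52]
-28 [73 66 58 54 54 53 53 54 54]
-24 [70 62 55 54 55 55 52 54 53]
-20 [66 58 53 53 54 54 55 58 56]
-16 [64 55 52 52 52 52 58 69 66]
-12 [63 52 51 51 51 52 59 79 88]
-8 [ 62  51  51  52  51  53  57  66 113]
-4 [ 60  51  52  51  51  53  57  68 129]
0 [ 59  53  53  52  53  56  59  72 120]
4 [ 60  52  53  53  53  58  61  77 135]
8 [ 62  52  53  53  55  63  68  89 148]
12 [ 63  52  53  53  54  66  91 107 161]
16 [ 64  55  52  54  53  61  77 112 170]
20 [ 67  57  52  53  53  51  56  81 157]
24 [ 67  59  51  52  52  52  50  78 148]
```

move_arm(
  plan=[
    [0, 0, 0, 0, 0, 0, 1],
    [0, 0, 0, 0, 0, 0, 1],
    [0, 0, 0, 0, 0, 0, 1],
    [0, 0, 0, 0, 0, 0, 1],
    [0, 0, 0, 0, 0, -0.5, 1],
  ],
)

```text
time_s: 16.2
position: [0.5595, -0.1403, 0.1173]
tool_rot: [[-1.0, 0.007, -0.001], [0.007, 1.0, 0.001], [0.001, 0.001, -1.0]]
ft_force: [0.6, 0.3, -0.3]
grip_width: 0.0852
gripper_force: 0.0
```

move_arm(
  plan=[
    [0, 0, 0, 0, 0, -4, 1],
    [0, 0, 0, 0, 0, -8, 1],
    [0, 0, 0, 0, 0, -12, 1],
    [0, 0, 0, 0, 0, -15, 1],
    [0, 0, 0, 0, 0, -15, 1],
  ],
)

```text
time_s: 16.7
position: [0.5609, -0.1409, 0.2725]
tool_rot: [[-1.0, 0.007, 0.008], [0.007, 1.0, -0.004], [-0.008, -0.004, -1.0]]
ft_force: [-0.4, 0.3, -0.5]
grip_width: 0.0855
gripper_force: 0.0
```

move_arm(
  plan=[
    [0, 0, 0, 3, 3, 0, 1],
    [0, 0, 0, 6, 7, 0, 1],
    [0, 0, 0, 9, 11, 0, 1],
    [0, 0, 0, 11, 15, 0, 1],
    [0, 0, 0, 11, 19, 0, 1],
  ],
)

```text
time_s: 17.2
position: [0.4487, 0.0518, 0.2677]
tool_rot: [[-1.0, 0.008, -0.001], [0.008, 1.0, 0.0], [0.001, 0.0, -1.0]]
ft_force: [-0.3, -0.4, -0.3]
grip_width: 0.0857
gripper_force: 0.0
```

Run:
```python
from polar import *
to(.560,-.1432,.111,89)
P=env.get_image("top");S=env.get_image("side")
for k,z in(("index",.1355),("crown",.177),("head",.04),("nest",.04)):
  for p in(P,S):
    for d in env.tip_of(k,p)[:1]: print(k,round(d["conf"],2),np.round(d["pixel"],1),atz(p,d["pixel"],z))
print("SIDE");polar(S,S["color"],(.560,-.143),.135,0,range(-100,64,4))
print("TOP");polar(P,P["color"],(.560,-.143),.135,0,range(-60,90,5))
```

```text
pos [0.4487 0.0518 0.2677] yaw 89.55 zaxis [-8.e-04  1.e-04 -1.e+00] t 17.2 w 0.08574777954723085 gf 0.0 ft [-0.33 -0.4  -0.32] q [ -8.5  10.3  84.8  -0.   85.  -98. ]
turn z 0.55 shift cm [-11.3  -19.41  15.66]
index 0.69 [319.2 216.1] [ 0.58435339 -0.14249005  0.1355    ]
index 0.91 [239.3 250.5] [ 0.57529273 -0.14316161  0.1355    ]
crown 0.63 [319.3 227.1] [ 0.55805502 -0.13714313  0.177     ]
crown 0.89 [231.4 237. ] [ 0.56540832 -0.14304282  0.177     ]
head 0.84 [316.2 226.2] [ 0.56437355 -0.14636724  0.04      ]
head 0.73 [232.9 284.4] [ 0.55716346 -0.1443063   0.04      ]
nest 0.6 [316.  229.2] [ 0.55684037 -0.14574069  0.04      ]
nest 0.8 [233.4 282.2] [ 0.55932066 -0.14053551  0.04      ]
SIDE
-100 [82 85 74 69 81 89 92 84 64]
-96 [83 87 71 79 88 90 90 88 67]
-92 [82 89 70 72 85 91 90 82 65]
-88 [83 86 72 70 85 89 90 80 62]
-84 [85 85 72 76 88 91 89 81 65]
-80 [85 88 72 76 86 90 91 83 64]
-76 [84 87 77 75 87 91 91 83 66]
-72 [83 88 76 78 88 90 90 80 60]
-68 [81 87 77 73 85 91 90 80 62]
-64 [77 87 73 72 87 91 90 81 64]
-60 [79 86 77 72 86 91 90 85 67]
-56 [79 87 79 78 88 9
[... 1490 characters left out ...]
10 [109  56  43  41  54  64  74  78  69]
-5 [97 54 43 45 55 60 62 63 54]
0 [67 50 39 42 52 59 62 62 54]
5 [ 43  49  40  45  63  81  94 102  90]
10 [ 45  54  48  55  78 101 119 128 114]
15 [36 39 42 53 74 86 90 80 61]
20 [21 25 32 42 51 59 60 59 52]
25 [17 18 25 38 49 56 63 60 50]
30 [15 17 28 42 57 71 83 89 88]
35 [ 14  19  34  47  59  77  99 113 108]
40 [11 30 44 53 58 66 77 82 70]
45 [16 36 51 61 61 62 64 61 53]
50 [16 40 56 59 60 64 67 65 54]
55 [19 46 56 60 65 74 89 95 79]
60 [ 26  48  60  61  63  78  96 103  86]
65 [32 51 59 57 59 65 70 72 62]
70 [34 52 58 59 57 59 65 62 54]
75 [34 51 59 61 60 63 63 64 55]
80 [ 38  52  62  62  69  94 109 112  90]
85 [ 41  53  63  61  70  94 116 121 104]
```

Marks now stand at -42°, -16°, 10°, 36°, 60° and 83°, with 10° at the index. I cross-check the numbering against the picture from before the turn, and compare mark lengths.

Run:
```python
from polar import *
S=env.get_image("side");P=env.get_image("top")
z=cv2.resize(cv2.imread("pics/z6.png"),(120,120),interpolation=cv2.INTER_AREA); z=(255*(z/255.)**2).astype(np.uint8)
im=np.zeros((384,512,3),np.uint8);im[220:340,170:290]=z
R=(.017,.0185,.02,.0215,.023,.0245,.026,.0275)
print("Z6 r",R);polar(S,im,(.560,-.143),.135,0,range(-140,60,4),R)
print("TOP0 head yaw 17");polar(P,cv2.imread("pics/top0.png"),(.468,.258),.099,17,range(-140,90,5),R)
```

```text
Z6 r (0.017, 0.0185, 0.02, 0.0215, 0.023, 0.0245, 0.026, 0.0275)
-140 [42 47 54 58 59 59 59 60]
-136 [42 47 55 58 59 59 64 65]
-132 [43 47 55 58 58 62 76 93]
-128 [ 44  48  56  58  58  61  79 102]
-124 [43 50 57 59 58 59 66 74]
-120 [41 51 58 60 59 62 83 96]
-116 [ 42  52  58  60  60  65  89 105]
-112 [43 54 59 60 59 61 71 91]
-108 [ 44  53  58  59  59  67  95 107]
-104 [ 46  54  60  60  59  64  92 102]
-100 [48 54 59 61 60 61 65 65]
-96 [49 55 60 61 60 61 61 61]
-92 [50 58 61 61 60 60 60 61]
-88 [51 59 61 62 67 74 68 65]
-84 [ 51  57  61  68  93 103 108 101]
-80 [ 52  58  59  65  84  95 108 107]
-76 [55 60 61 61 59 65 66 68]
-72 [56 61 62 60 61 62 63 62]
-68 [57 61 62 62 63 64 63 62]
-64 [58 62 61 61 66 67 68 64]
-60 [58 62 60 64 75 98 98 89]
-56 [ 59  62  60  64  87 107 115 111]
-52 [60 62 61 62 64 81 79 73]
-48 [60 62 62 61 63 63 64 62]
-44 [61 63 62 62 63 63 64 61]
-40 [62 64 64 65 66 66 64 61]
-36 [63 65 65 69 78 82 78 66]
-32 [ 63  64  66  78  98 111 102  75]
-28 [ 63  64  66  79  97 105  96  72]
-24 [64 64 65 67 70 73 70 58]
-20 [64 64 64 64 64 64 60 51]
-16 [64 64 65 64 64 63
[... 1428 characters left out ...]
0 [13 18 24 34 48 63 78 81]
-15 [12 17 22 30 47 68 87 92]
-10 [12 17 22 32 45 60 68 68]
-5 [12 18 26 38 49 56 58 57]
0 [13 20 32 43 55 60 61 57]
5 [24 36 44 49 59 71 90 96]
10 [ 37  46  54  54  59  67  85 102]
15 [37 50 58 58 56 60 62 61]
20 [33 42 48 56 56 56 56 54]
25 [22 29 39 47 58 64 62 63]
30 [22 20 29 45 62 79 93 93]
35 [25 23 33 47 65 81 91 99]
40 [33 47 68 70 70 75 73 66]
45 [ 57  86 104 110  95  77  66  55]
50 [ 91 122 126 121  87  66  54  50]
55 [118 133 130 100  62  43  33  38]
60 [133 126 112  69  39  22  19  22]
65 [137 108  78  36  23  22  20  20]
70 [127  80  47  27  23  23  23  24]
75 [103  57  32  24  23  24  25  29]
80 [79 43 25 24 23 24 29 34]
85 [47 32 26 25 24 24 31 37]
```

Run:
```python
from polar import *
P=env.get_image("top");S=env.get_image("side")
R=np.arange(.014,.0315,.00125)
print((R*1e3).round(1))
polar(P,P["color"],(.560,-.143),.135,0,range(76,200,5),R)
# white blobs on the collar in the side view: unproject, fit centre, length along radius
for n,p in(("side",S),("top",P)):
  g=p["color"].min(2).astype(np.uint8); c0=np.array([.560,-.143])
  up=cv2.resize(g,None,fx=6,fy=6,interpolation=cv2.INTER_CUBIC)
  bg=cv2.morphologyEx(up,cv2.MORPH_TOPHAT,np.ones((31,31),np.uint8))
  m=(bg>(35 if n=="side" else 22)).astype(np.uint8);k,l,st,ce=cv2.connectedComponentsWithStats(m)
  for i in range(1,k):
    ys,xs=np.where(l==i)
    if not 30<len(xs)<900: continue
    w=np.array([atz(p,((x+.5)/6-.5,(y+.5)/6-.5),.135)[:2] for x,y in zip(xs,ys)])-c0
    if np.linalg.norm(w.mean(0))>.032: continue
    (a,b),(d1,d2),an=cv2.minAreaRect((w*1000).astype(np.float32))
    print(n,"ang",np.degrees(np.arctan2(b,a)).round(1),"r",np.hypot(a,b).round(1),"size",round(d1,1),round(d2,1))
```

```text
[14.  15.2 16.5 17.8 19.  20.2 21.5 22.7 24.  25.2 26.5 27.7 29.  30.2
 31.5]
76 [23 30 39 49 57 62 61 63 68 68 65 61 52 45 39]
81 [ 27  34  42  50  59  63  61  73  94 113 131 113  92  60  41]
86 [ 30  37  44  52  60  62  59  72  90 110 126 111  92  61  45]
91 [31 37 44 52 60 62 58 57 55 60 63 56 49 40 39]
96 [30 36 43 51 60 63 62 61 60 62 63 57 49 39 34]
101 [28 34 41 49 57 62 64 66 69 69 65 60 48 41 37]
106 [ 28  33  40  47  54  59  69  87 107 127 120 101  68  45  46]
111 [ 29  35  42  50  55  57  66  88 107 124 127 104  78  60  62]
116 [29 38 47 53 57 58 58 69 79 79 70 59 50 55 73]
121 [27 39 49 58 59 58 58 59 62 64 61 53 53 68 91]
126 [24 37 49 57 60 59 58 61 64 64 61 56 59 73 99]
131 [ 19  33  48  58  59  58  58  60  63  64  62  57  62  87 116]
136 [ 17  30  45  56  60  59  59  61  63  65  61  56  60  96 126]
141 [ 14  26  43  56  59  59  59  62  65  63  58  62  81 110 136]
146 [ 14  27  45  55  59  59  60  62  64  65  57  50  79 108 121]
151 [ 22  32  46  56  61  61  62  64  66  64  61  73  92 108 124]
156 [26 33 45 56 60 61 61 63 65 66 58 56 75 95 90]
161 [27 33 45 54 58 61 61 62 65 62 55 58 67 69 69]
166 [27 34 47 56 62 62 62 63 63 62 59 57 55 49 48]
171 [30 39 50 57 63 63 64 64 64 64 59 52 40 27 38]
176 [32 42 52 58 63 63 64 64 64 64 56 48 31 21 37]
181 [33 42 52 58 63 64 64 64 64 64 57 48 31 22 38]
186 [33 42 52 58 63 63 64 64 64 64 58 49 36 26 40]
191 [33 41 50 57 63 63 64 64 63 59 53 45 37 31 39]
196 [34 42 50 57 61 63 63 64 64 58 52 45 39 35 34]
side ang 34.9 r 25.7 size 2.9 2.3
side ang 10.9 r 24.4 size 4.8 4.5
side ang -15.5 r 25.2 size 5.5 6.5
side ang -41.7 r 24.8 size 5.0 6.9
top ang -19.6 r 11.1 size 19.3 9.2
top ang -82.6 r 23.5 size 23.3 6.9
top ang 83.1 r 26.5 size 8.0 6.1
top ang 108.7 r 25.5 size 7.2 6.8
top ang -134.7 r 30.4 size 9.0 14.8
```

The seven marks stand at -42°, -16°, 10°, 35°, 60°, 83° and 109°. Mark 7 is last clockwise, so mark 5 is at 10°, at the index. It is clicked in at the same phase as before, and the head is down and released. I hand in.

```bash
python3 -c "
from rig import env
print(env.close_job())"
```

```text
the job is handed in; nothing more can be done
None
```

I handed the job in: the grinding head stands released in the nest. By the collar's mark positions it is at mark 5, but I could not confirm that mark's extra length in the images, and the hand-in returned no verdict.

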